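# Lock a clean coolant filter into its bayonet head

### The arm

A 7-joint arm with a two-finger parallel gripper is mounted at the origin on the work surface. World frame = base frame: x ahead of the robot, y to its left, z up, the work surface at z = 0. Lengths are in m, angles in rad, forces in N, time in s.
With the tool pointing down it reaches from about 0.425 to 0.875 m from the base axis. Payload 4.7 kg.
Tool frame: the origin (TCP) lies midway between the tips of the shut fingers; the grasp point (between the pads) lies 19 mm behind it; z points along the fingers, y is the line along which they close (so a half turn about z gives the same grasp; the last joint's range is limited). The gripper opens to 87 mm and grips with 3 to 60 N. Pads are 19 mm wide; open, the fingers measure 117 mm over their backs; the gripper's body (75 mm by 190 mm) begins 51 mm behind the grasp point.
Start: joints at [1.272, 0.321, -0.07, 1.45, 0.023, 1.371, -0.057], TCP at [0.2, -0.618, 0.223] pointing down, gripper open.
Joint ranges: [-2.86, 2.86], [-0.3, 2.09], [-1.38, 1.24], [0.06, 2.45], [-1.56, 4.7], [0.09, 2.05], [-2.69, 2.69]. Speed limits (rad/s): [2.57, 2.57, 3.14, 3.14, 3.14, 3.14, 3.14].

### API

Orientations are given as a 3x3 rotation matrix whose columns are the frame's x, y, z axes.
In Python, from station import ctrl gives the robot as it stands. The module is installed in compiled form; this text tells all that it offers.
- The arm moves only by the shell command python3 -m handwheel 'ROWS' [FORCE]. ROWS is JSON, a list of rows, each a list of 7 numbers: the shift along the tool's x, y, z in cm, then the turn, a rotation vector about the tool's x, y, z in degrees, then the opening, from 0 (shut) to 1 (fully open). In form: [[x, y, z, rx, ry, rz, fingers], ...]. A call has 1 to 12 rows; each row shifts and turns the commanded pose from where the row before left it, along the tool's axes as they then stand; what a row does not reach is not made up. A row lasts 1/10 s, in which the tool goes at most 50 mm and 8.59 degrees, less where a joint would pass 70% of its speed; a pose out of reach is approached as far as the arm can. A call with a gripper value outside its range is refused whole. The fingers move at their own pace and stop on an object; FORCE is the grip in N (left out, the last holds). Time passes only in rows, so rows that do not move let the fingers close. It gives the time, the measured TCP pose, the force, the opening and the grip force at its end, in the units of the state.
- ctrl.read_state(): the state, without advancing time (a new reading comes with each control period).
- ctrl.capture(name): name is "scene" or "top" or "wrist"; returns the picture (480x640x3 uint8, red, green, blue); there is no depth.
- ctrl.calibration(name): a dict with "camera_matrix" (3x3 intrinsics, pixels), "R" (3x3) and "t" (3): a world point X has camera coordinates R X + t. Camera axes: x right, y down, z forward; pixel columns grow to the right and rows downward; lengths in m; the calibration is good to about 2 mm. A picture is of the moment at which its call begins: read the wrist's pose just before it. calibration takes no time and is no camera call; for the wrist camera it gives the pose at the moment of the call.
- ctrl.close_job(): hands the job in; it is judged then, once.
Trained networks look in the newest picture that a camera, given by its name, has taken for a name from the list of things; names that differ only in an ending like _2 or _b are one class to them, and where a whole thing is asked for, a point or a joint stands for the part that bears it (a point fixed in the world has none). Each returns a list of dicts, best first, with "score" (0 to 1); they miss things now and then, are a little off and sometimes report something else, mostly with a low value. They report only what shows in the picture. A call takes as long as a camera call. They do not tell look-alikes from the thing itself.
- ctrl.search_frame(camera, name): "bbox" ([left, top, right, bottom] in pixels, round what is visible of it).
- ctrl.mark_of(camera, name): "centre" ([column, row] in pixels: a listed point, or the origin of a listed thing).
The state is a dict: "clock": time; "qpos": joint angles; "qd": joint speeds; "tau": joint torques, N m; "tool_pos": TCP position; "eef_rot": TCP orientation; "ft_force": force on the tool from outside, world axes, zero at the start; "torque": the same for the moment, N m; "opening": finger opening in m; "gripper_force": force on a finger pad.
Only numpy, scipy, OpenCV 4.12 (cv2) and the standard library are available. Lean on these libraries where they do the work, as an engineer would, in place of code of your own. Each camera call takes 0.05 s, during which the arm holds its last target. There are 200 camera calls.

### The job

Lift the red dust cover off the coolant filter head and lay it in the steel tray. Then stand the clean filter (white with a blue bar; not the brown used one) in the head with its lugs in the yellow-marked notches, push it down against the spring, turn it about a quarter turn clockwise until its bar points at the green marks, and let it spring up into its lock and go. Leave the used filter and everything else on the bench where it is.

Things in the scene. Friction and masses are not known exactly. Their poses are not given: they have to be found in the camera images.
- filter_center (a point): Clean filter, loose, upright, 100 mm tall, 0.2 kg: its centre, half-way up, on the axis; z up, x along the grip bar. White round body 66 mm in diameter, from 16 mm below to 16 mm above this point; on its flat top a blue bar 50 mm long (x), 14 mm thick (y), 16 to 50 mm above this point. Half a turn about z makes no difference.
- filter_foot (a point): Centre of the clean filter's foot, 50 mm below its centre. Grey spigot 58 mm in diameter up to 34 mm above the foot (where the wider body begins), tapered to 44 mm over the lowest 11 mm. Two steel lugs at +x and -x, in line with the bar, reach 39 mm from the axis; 12 mm wide, 6 mm thick, tops 20 mm above the foot.
- head_mouth (a point): Filter head, fixed: green base 150 x 130 mm, aluminium collar 104 mm in diameter. Centre of its open mouth at rim height, 95 mm above the bench; z up, x towards a green mark. Bore 64 mm. Seated unpushed, the filter's centre is 28 mm above this point and it cannot turn; pushed to under 20 mm its lugs pass under the lip; at 16 mm its body meets the rim; locked, about 25 mm.
- head_notch (a point): At rim height in one of the two lug notches (24 mm wide), 38 mm from the head's axis, beside its yellow mark; the other notch is opposite. Seen from above, 80 degrees counter-clockwise from the head's +x. The filter's bar must point along the notches to enter.
- head_lock (a point): At rim height beside one of the two green marks, 38 mm from the head's axis along +x; the other is opposite. Bar along the green marks = locked: 80 degrees clockwise from the notches, stop at about 90. It turns clockwise only, while held down; let go there, the filter springs up 5 mm or so and cannot turn back. Let go earlier, it is not locked.
- platen (a joint): Sprung plate in the head, under the filter's foot: 0 when up, -0.003 with the filter locked, -0.012 with it fully pushed. The spring gives 6 N at 0 and 0.5 N more per mm of push.
- cover_center (a point): Red dust cover, loose, lying over the mouth of the head: its centre, 22.5 mm above its underside; z up. Disc 92 mm in diameter, 5 mm thick, top 9.5 mm below this point; under it a plug 50 mm in diameter, 8 mm deep, which sits loosely in the mouth; on it a grip bar 40 mm long (x), 14 mm thick (y), from 9.5 mm below to 22.5 mm above this point. About 80 g.
- tray_in (a point): Open steel tray, fixed, 160 x 160 mm outside, rim 25 mm above the bench, walls 4 mm: centre of its inner floor, 4 mm above the bench; x and y along its sides.
- used_center (a point): Used filter, loose, standing upright: same shape as the clean one, brown body and black bar; its centre, half-way up. To be left alone.
- screwdriver_grip (a point): Screwdriver lying beyond the head, loose, a bystander: a point on its handle.
- brush_grip (a point): Bench brush lying left of the robot, loose, a bystander: a point on its handle.
- blank_a_center (a point): Wooden knife-handle blank with a brass end, 120 x 28 x 18 mm, lying beyond the head, loose, a bystander: its centre.
- blank_b_center (a point): The like wooden handle blank, lying near the filters, loose, a bystander: its centre.
- oil: Amber oil bottle 56 mm in diameter, 130 mm tall, standing, loose, a bystander: centre of its underside.
- jar: Glass jar with a steel lid, 64 mm in diameter, 75 mm tall, standing, loose, a bystander: centre of its underside.
Things that resemble listed ones, but are neither listed nor needed, are in the scene too. What is meant by the part that bears cover_center is not pink, and is the larger of those in its own colour. What is shaped like the part that bears filter_center but pink or purple is not meant.

How it is judged:
By the outcome, as a careful person would: the job done as asked, in the order asked, and still so for the second after the job is handed in, with the robot touching nothing.
It also fails if it takes over 69 s, if anything falls off the work surface, if the arm or the gripper's body presses on something with over 40 N, if the wrist force passes 120 N, or if a joint passes its speed limit or range.

## Working session

There is one attempt and no reset: what is moved stays moved. The work goes in short steps, Python scripts to look and compute and a shell command to move; the robot and the scene stay as the last step left them, time stands still between calls to the robot, and variables do not carry over. Pictures are saved under pics/ and viewed, at most 10 in all, crops included, and the job is handed in when it is done.

```bash
mkdir -p pics; cat > h.py <<'E'
import numpy as np, cv2
from station import ctrl
def cap(n,f=None):
    im=ctrl.capture(n)
    if f: cv2.imwrite('pics/'+f,im[:,:,::-1])
    return im
def ray(c,px,z):
    K=np.array(c["camera_matrix"]);R=np.array(c["R"]);t=np.array(c["t"])
    d=R.T@np.linalg.inv(K)@np.array([px[0],px[1],1.]);o=-R.T@t
    return o+d*(z-o[2])/d[2]
def proj(c,X):
    p=np.array(c["camera_matrix"])@(np.array(c["R"])@np.array(X)+np.array(c["t"]));return p[:2]/p[2]
E
python3 - <<'E'
from h import *
np.set_printoptions(precision=4,suppress=True)
for n in ("top","scene"):
    cap(n,n+'0.png'); c=ctrl.calibration(n); print(n,-np.array(c["R"]).T@np.array(c["t"]))
    for k,z in dict(filter_center=.05,head_mouth=.095,head_notch=.095,head_lock=.095,cover_center=.1095,tray_in=.004,used_center=.05).items():
        for d in ctrl.mark_of(n,k)[:4]: print(n,k,round(d["score"],2),np.round(d["centre"]),ray(c,d["centre"],z)[:2])
s=ctrl.read_state();print(s)
E
```

```text
top [ 0.3502 -0.075   1.775 ]
top filter_center 0.91 [450. 183.] [ 0.6774 -0.3909]
top filter_center 0.88 [417. 206.] [ 0.6104 -0.2963]
top filter_center 0.83 [487. 256.] [ 0.4665 -0.4913]
top filter_center 0.42 [307. 212.] [0.5967 0.0164]
top head_mouth 0.71 [320. 216.] [ 0.5785 -0.0199]
top head_mouth 0.56 [319. 219.] [ 0.5695 -0.019 ]
top head_notch 0.81 [308. 214.] [0.5855 0.0135]
top head_lock 0.64 [322. 206.] [ 0.6065 -0.0264]
top head_lock 0.64 [321. 218.] [ 0.5737 -0.0229]
top cover_center 0.96 [298. 284.] [0.3897 0.0396]
top cover_center 0.81 [316. 223.] [ 0.5575 -0.01  ]
top cover_center 0.75 [374. 222.] [ 0.5573 -0.1709]
top tray_in 0.8 [219. 250.] [0.4926 0.277 ]
top used_center 0.67 [373. 269.] [ 0.4333 -0.1692]
scene [1.0595 0.369  1.0462]
scene filter_center 0.93 [211. 179.] [ 0.4704 -0.4945]
scene filter_center 0.86 [229. 242.] [ 0.5983 -0.2934]
scene filter_center 0.66 [177. 240.] [ 0.6768 -0.4002]
scene filter_center 0.39 [240. 328.] [ 0.7569 -0.0962]
scene head_mouth 0.92 [320. 282.] [ 0.5709 -0.0154]
scene head_notch 0.86 [331. 299.] [0.5888 0.0319]
scene head_loc
[... 278 characters left out ...]
.4815 0.2882]
scene used_center 0.93 [307. 224.] [ 0.4274 -0.1755]
scene used_center 0.75 [326. 395.] [0.7555 0.1498]
{'clock': 0.8, 'qpos': array([ 1.2721,  0.3209, -0.0701,  1.4505,  0.0226,  1.3708, -0.0569]), 'qd': array([-0.0022, -0.0006, -0.001 , -0.001 ,  0.0003,  0.0002, -0.0001]), 'tau': array([  0.0006, -49.1046,  -0.4032, -31.2755,  -0.064 ,   0.0334,
         0.    ]), 'tool_pos': array([ 0.2   , -0.6185,  0.2226]), 'eef_rot': array([[ 0.9515,  0.3077, -0.    ],
       [ 0.3077, -0.9515, -0.0002],
       [-0.0001,  0.0002, -1.    ]]), 'ft_force': array([ 0.1131, -0.5131,  0.383 ]), 'torque': array([-0.0182,  0.0283, -0.021 ]), 'gripper_force': 0.0, 'opening': 0.08706749964829297}
```

View pics/top0.png

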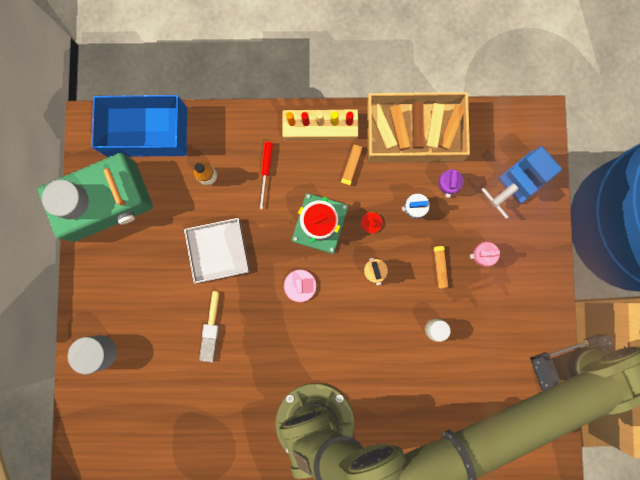

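View pics/scene0.png

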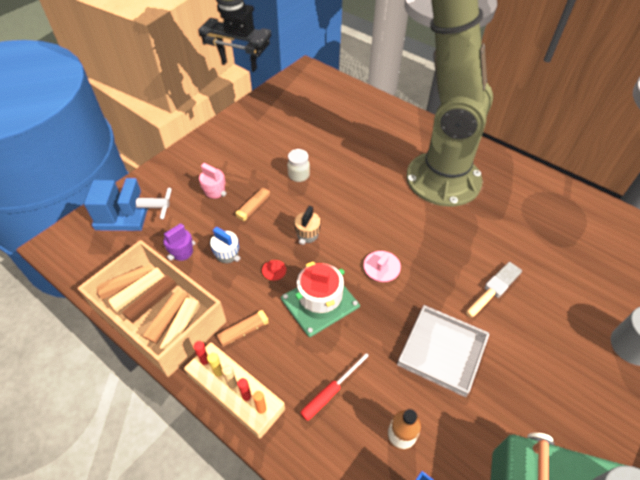

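Top view: the cover candidates are the red one on the head (319,219), a small red one (373,222) and a pink one (299,285). The one on the head fits: it is the larger red. The filter candidates are white with a blue bar (417,206), purple (450,181), pink (487,254) and the brown used one (375,270). The white and blue one is meant. The tray is at (218,250). One enlarged crop will confirm this.

```bash
python3 - <<'E'
from h import *
np.set_printoptions(precision=4,suppress=True)
T=cv2.imread('pics/top0.png');S=cv2.imread('pics/scene0.png')
a=cv2.resize(T[160:300,180:470],None,fx=2.7,fy=2.7,interpolation=2); b=cv2.resize(S[205:320,195:385],None,fx=1.9,fy=1.9,interpolation=2)
o=np.zeros((a.shape[0]+b.shape[0],a.shape[1],3),np.uint8);o[:a.shape[0]]=a;o[a.shape[0]:,:b.shape[1]]=b
cv2.imwrite('pics/crop1.png',o);print(o.shape)
ct,cs=ctrl.calibration("top"),ctrl.calibration("scene")
P=lambda c:np.array(c["camera_matrix"])@np.c_[c["R"],c["t"]]
def tri(p,q):
    X=cv2.triangulatePoints(P(ct),P(cs),np.array(p,float),np.array(q,float));return (X[:3]/X[3]).T[0]
cap("top");cap("scene")
def near(cam,k,p):
    L=[np.array(d["centre"]) for d in ctrl.mark_of(cam,k)]
    return min(L,key=lambda q:np.hypot(*(q-p)))
for k,p,q in [("filter_center",(417,206),(226,243)),("filter_foot",(417,206),(226,250)),("head_mouth",(320,219),(320,282)),("head_notch",(308,214),(331,299)),("head_lock",(322,206),(305,287)),("cover_center",(317,219),(320,275)),("tray_in",(218,250),(447,349))]:
    u,v=near("top",k,p),near("scene",k,q);print(k,u,v,tri(u,v))
# blue bar by colour
h=cv2.cvtColor(T,cv2.COLOR_BGR2HSV);m=cv2.inRange(h,(98,120,60),(125,255,255));w=np.zeros_like(m);w[190:222,400:435]=m[190:222,400:435]
ys,xs=np.nonzero(w);print(len(xs),xs.mean(),ys.mean())
pts=np.array([ray(ct,(x,y),.1)[:2] for x,y in zip(xs,ys)]);print(pts.mean(0));e,V=np.linalg.eigh(np.cov(pts.T));print(np.sqrt(e*12),np.degrees(np.arctan2(V[1,1],V[0,1])))
E
```

```text
(596, 783, 3)
filter_center [413.9 209.1] [226.2 243.5] [ 0.604  -0.2899  0.0504]
filter_foot [417.  208.1] [225.5 254.9] [ 0.6118 -0.3027 -0.0007]
head_mouth [318.  218.2] [317.7 278.6] [ 0.5716 -0.0178  0.1093]
head_notch [309.1 212.3] [328.8 300.1] [0.5892 0.0147 0.0737]
head_lock [322.5 206.6] [305.1 288.3] [ 0.605  -0.0293  0.0977]
cover_center [321.  220.6] [322.1 276.4] [ 0.5626 -0.0218  0.1054]
tray_in [217.3 247.9] [443.1 347.5] [0.4972 0.2799 0.0249]
93 418.40860215053766 203.70967741935485
[ 0.6095 -0.2942]
[0.0145 0.0495] 96.29484445860433
```

View pics/crop1.png

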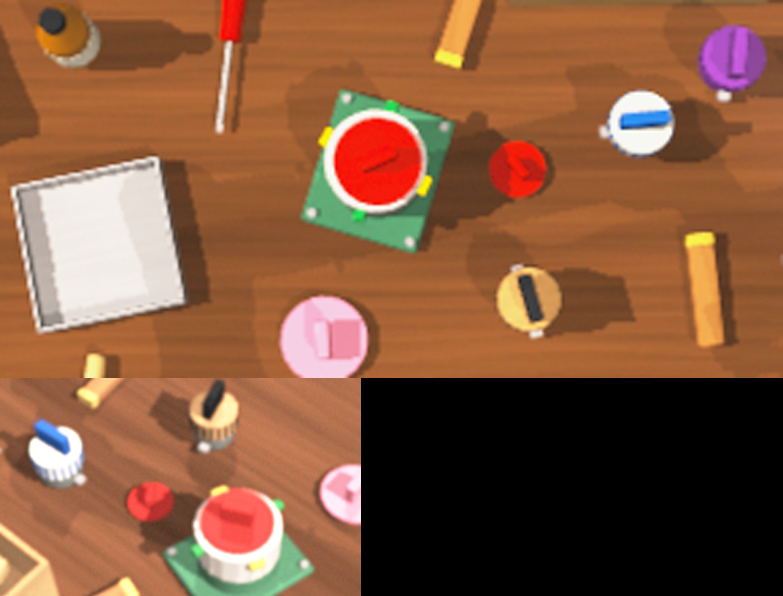

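The crop confirms it: the large red cover is on the head (crop 375,162), with the small red look-alike at (518,168). The clean filter, white with a blue bar, is at (641,122). Yellow marks show at (326,137) and (425,186), green marks at (393,107) and (358,215). Next I move above the head.

```bash
python3 -m handwheel '[[3.3,-2.9,-0.3,0,0,0,1],[3.3,-2.9,-0.3,0,0,0,1],[3.3,-2.9,-0.3,0,0,0,1],[3.3,-2.9,-0.3,0,0,0,1],[3.3,-2.9,-0.3,0,0,0,1],[3.3,-2.9,-0.3,0,0,0,1],[3.3,-2.9,-0.3,0,0,0,1],[3.3,-2.9,-0.3,0,0,0,1],[3.3,-2.9,-0.3,0,0,0,1],[3.3,-2.9,-0.3,0,0,0,1],[3.3,-2.9,-0.3,0,0,0,1],[3.3,-2.9,-0.3,0,0,0,1]]'
python3 -m handwheel '[[3.3,-2.9,0,0,0,0,1],[3.3,-2.9,0,0,0,0,1],[3.3,-2.9,0,0,0,0,1],[3.0,-2.6,0,0,0,0,1],[0,0,0,0,0,-8.5,1],[0,0,0,0,0,-8.5,1],[0,0,0,0,0,-8.5,1],[0,0,0,0,0,-8.5,1],[0,0,0,0,0,-8.5,1],[0,0,0,0,0,-8.5,1],[0,0,0,0,0,-8.5,1],[0,0,0,0,0,-8.5,1]]'
python3 -m handwheel '[[0,0,0,0,0,-8.5,1],[0,0,0,0,0,-8.5,1],[0,0,0,0,0,-8.5,1],[0,0,0,0,0,0,1]]'
cat > w.py <<'E'
from h import *
import sys
np.set_printoptions(precision=4,suppress=True)
def look(f,items):
    s=ctrl.read_state();c=ctrl.calibration("wrist");cap("wrist",f)
    R=np.array(s["eef_rot"]);print("t",s["clock"],"tcp",s["tool_pos"],"yaw",np.degrees(np.arctan2(R[1,0],R[0,0])))
    for k,z in items:
        for d in ctrl.mark_of("wrist",k)[:2]: print(k,round(d["score"],2),np.round(d["centre"]),ray(c,d["centre"],z)[:2])
    return c
def bar(f,lo,hi,z,c,roi=None):
    h=cv2.cvtColor(cv2.imread('pics/'+f),cv2.COLOR_BGR2HSV);m=cv2.inRange(h,lo,hi)
    if roi: w=np.zeros_like(m);a,b,e,d=roi;w[b:d,a:e]=m[b:d,a:e];m=w
    m=cv2.morphologyEx(m,cv2.MORPH_OPEN,np.ones((3,3)))
    cs,_=cv2.findContours(m,0,2);cn=max(cs,key=cv2.contourArea)
    P=np.array([ray(c,p[0],z)[:2] for p in cn],np.float32)
    (x,y),(a,b),_=r=cv2.minAreaRect(P*1000);q=cv2.boxPoints(r);e=max((q[1]-q[0],q[2]-q[1]),key=lambda v:np.hypot(*v))
    print("bar",x/1e3,y/1e3,a,b,np.degrees(np.arctan2(e[1],e[0]))%180)
E
python3 - <<'E'
from w import *
look('w1.png',[("cover_center",.1095),("head_mouth",.095),("head_notch",.095),("head_lock",.095)])
E
```

```text
clock: 2.8
tool_pos: [0.4704, -0.1639, 0.259]
eef_rot: [[0.952, 0.308, 0.001], [0.308, -0.952, -0.001], [0.0, 0.001, -1.0]]
ft_force: [1.3, 0.5, -0.4]
opening: 0.0865
gripper_force: 0.0
clock: 4.0
tool_pos: [0.5576, -0.0184, 0.2586]
eef_rot: [[0.065, 0.998, 0.0], [0.998, -0.065, -0.0], [-0.0, 0.0, -1.0]]
ft_force: [0.4, -0.3, -0.5]
opening: 0.087
gripper_force: 0.0
clock: 4.4
tool_pos: [0.5576, -0.0184, 0.2586]
eef_rot: [[-0.366, 0.931, 0.0], [0.931, 0.366, -0.0], [-0.0, 0.0, -1.0]]
ft_force: [0.1, 0.6, -0.0]
opening: 0.087
gripper_force: 0.0
t 4.4 tcp [ 0.5576 -0.0184  0.2586] yaw 111.43914287842613
cover_center 0.91 [328. 230.] [ 0.5667 -0.0175]
cover_center 0.84 [282. 324.] [ 0.5606 -0.1179]
head_notch 0.83 [364. 199.] [0.5872 0.0171]
head_notch 0.23 [154. 302.] [ 0.4394 -0.1488]
head_lock 0.77 [361. 252.] [ 0.6048 -0.0296]
```

View pics/w1.png

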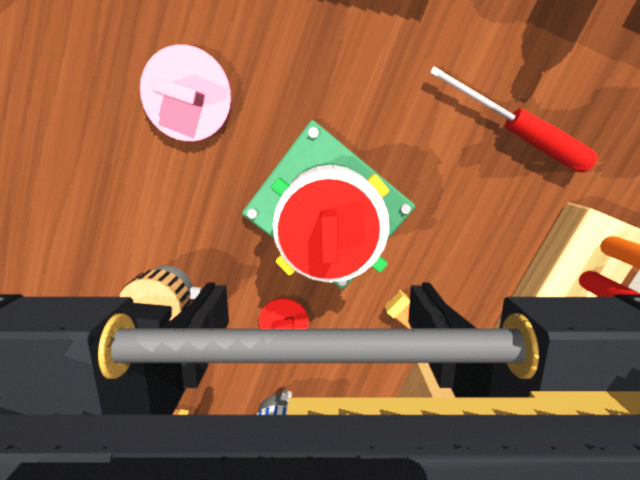

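The wrist picture shows the cover disc centred near (330,230) with its bar near vertical at columns 321-338. Yellow marks are at (378,185) and (286,265), green at (279,187) and (380,264).

```bash
python3 - <<'E'
from w import *
c=ctrl.calibration("wrist");print("cam",-np.array(c["R"]).T@np.array(c["t"]))
im=cv2.imread('pics/w1.png');h=cv2.cvtColor(im,cv2.COLOR_BGR2HSV)
m=cv2.inRange(h,(0,150,60),(8,255,255))|cv2.inRange(h,(172,150,60),(180,255,255))
cs,_=cv2.findContours(m[150:290,260:400],0,2);cn=max(cs,key=cv2.contourArea)+[260,150]
P=np.array([ray(c,p[0],.100)[:2] for p in cn],np.float32);print("disc",cv2.minEnclosingCircle(P*1000),cv2.fitEllipse(P*1000))
print("barends z.132",ray(c,(329,211),.132),ray(c,(329.5,262),.132))
def blob(lo,hi,roi):
    a,b,e,d=roi;w=cv2.inRange(h,lo,hi)[b:d,a:e];ys,xs=np.nonzero(w);return xs.mean()+a,ys.mean()+b,len(xs)
Y=[(20,120,100),(35,255,255)];G=[(55,150,110),(75,255,255)]
y1,y2=blob(*Y,(362,170,392,200)),blob(*Y,(272,252,300,280));g1,g2=blob(*G,(268,174,292,200)),blob(*G,(370,254,392,276))
for n,p,q in(("Y",y1,y2),("G",g1,g2)):
    for z in(.095,.085):
        a,b=ray(c,p,z)[:2],ray(c,q,z)[:2];d=a-b;print(n,p,q,z,a,b,(a+b)/2,np.hypot(*d),np.degrees(np.arctan2(d[1],d[0])))
cv2.imwrite('pics/w1c.png',cv2.resize(im[150:300,240:420],None,fx=4,fy=4,interpolation=2))
E
```

```text
cam [0.5297 0.0529 0.4207]
disc ((567.9739379882812, -20.180265426635742), 45.5136604309082) ((568.0564575195312, -20.215282440185547), (89.32474517822266, 90.17670440673828), 15.099552154541016)
barends z.132 [0.5588 0.0022 0.132 ] [ 0.5751 -0.0374  0.132 ]
Y (np.float64(378.30042918454933), np.float64(184.50643776824035), 233) (np.float64(284.5202312138728), np.float64(265.5202312138728), 173) 0.095 [0.594  0.0333] [ 0.5432 -0.0675] [ 0.5686 -0.0171] 0.11284075993406072 63.2384542198346
Y (np.float64(378.30042918454933), np.float64(184.50643776824035), 233) (np.float64(284.5202312138728), np.float64(265.5202312138728), 173) 0.085 [0.5959 0.0327] [ 0.5436 -0.0712] [ 0.5698 -0.0192] 0.11630517741391926 63.23845421983462
G (np.float64(279.3169398907104), np.float64(185.95628415300547), 183) (np.float64(379.4594594594595), np.float64(264.26126126126127), 111) 0.095 [0.5137 0.0005] [ 0.6251 -0.034 ] [ 0.5694 -0.0168] 0.1166774667282448 162.8223982227424
G (np.float64(279.3169398907104), np.float64(185.95628415300547), 183) (np.float64(379.4594594594595), np.float64(264.26126126126127), 111) 0.085 [ 0.5132 -0.0012] [ 0.6281 -0.0367] [ 0.5706 -0.0189] 0.12025967811600194 162.8223982227424
```

View pics/w1c.png

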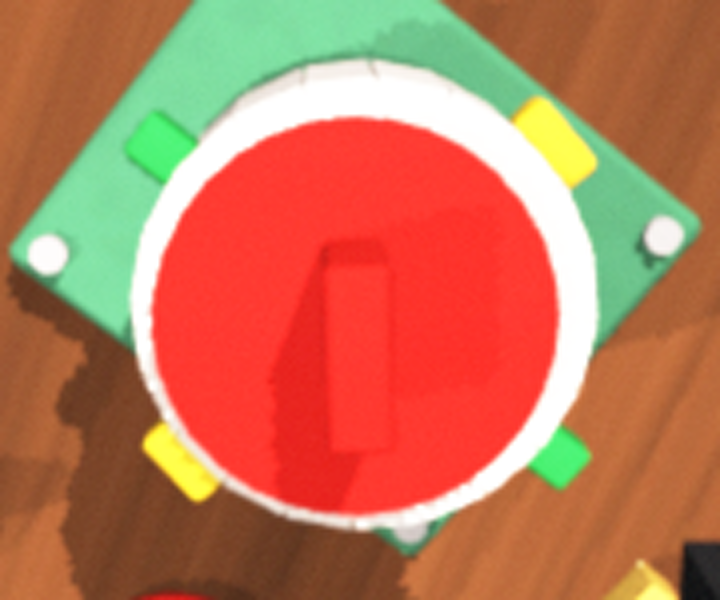

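```bash
python3 -m handwheel '[[-0.5,0.9,2,0,0,-2,0.6],[0,0,3.5,0,0,0,0.6],[0,0,4,0,0,0,0.6],[0,0,3.2,0,0,0,0.6],[0,0,2,0,0,0,0.6],[0,0,0.5,0,0,0,0.6],[0,0,0,0,0,0,0.6],[0,0,0,0,0,0,0],[0,0,0,0,0,0,0],[0,0,0,0,0,0,0],[0,0,0,0,0,0,0]]' 15
```

```text
clock: 5.75
tool_pos: [0.5683, -0.0197, 0.1073]
eef_rot: [[-0.397, 0.918, 0.001], [0.918, 0.397, -0.0], [-0.001, 0.001, -1.0]]
ft_force: [0.3, -0.2, -0.6]
opening: 0.028
gripper_force: 0.0
```

```bash
python3 -m handwheel '[[0,0,0,0,0,0,0],[0,0,0,0,0,0,0],[0,0,0,0,0,0,0],[0,0,-2,0,0,0,0],[0,0,-3,0,0,0,0],[0,0,-3,0,0,0,0],[1.9,0.3,0,0,0,0,0],[3.6,0.6,0,0,0,0,0],[3.6,0.6,0,0,0,0,0]]'
python3 -m handwheel '[[3.6,0.6,0,0,0,0,0],[3.6,0.6,0,0,0,0,0],[3.6,0.5,0,0,0,0,0],[3.6,0.5,0,0,0,0,0],[3.6,0.5,0,0,0,0,0],[2.5,0.3,0,0,0,0,0],[1.0,0.2,0,0,0,0,0],[0,0,0,0,0,0,0]]'
python3 - <<'E'
from w import *
c=look('w2.png',[("tray_in",.004),("cover_center",.19)])
E
```

```text
clock: 6.65
tool_pos: [0.5446, 0.0708, 0.1859]
eef_rot: [[-0.396, 0.918, -0.001], [0.918, 0.396, 0.0], [0.0, -0.001, -1.0]]
ft_force: [0.2, 0.0, -2.0]
opening: 0.0139
gripper_force: 15.0
clock: 7.45
tool_pos: [0.4881, 0.2813, 0.186]
eef_rot: [[-0.401, 0.916, -0.001], [0.916, 0.401, 0.0], [0.0, -0.001, -1.0]]
ft_force: [-0.2, -0.3, -1.3]
opening: 0.0138
gripper_force: 15.0
t 7.45 tcp [0.4881 0.2813 0.186 ] yaw 113.62596454112804
tray_in 0.54 [140. 136.] [0.3116 0.2868]
cover_center 0.86 [138. 389.] [0.4236 0.2024]
cover_center 0.7 [320. 304.] [0.4886 0.2823]
```

View pics/w2.png

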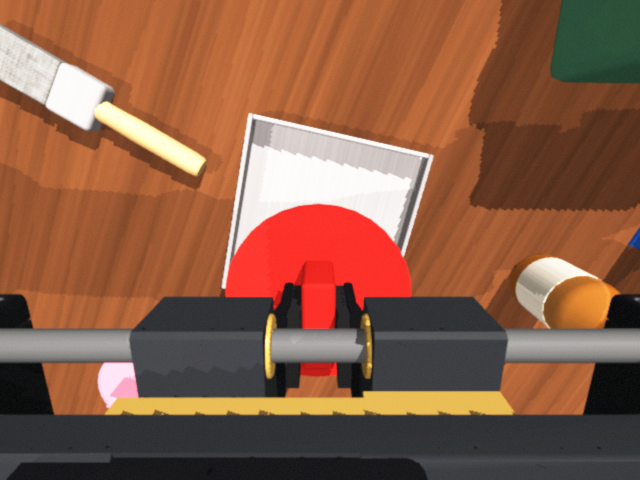

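The tray's far rim corners are at (250,116) and (432,155). The cover is held square, over the near part of the picture. I check the tray centre from those corners.

```bash
python3 - <<'E'
from w import *
c=ctrl.calibration("wrist");a,b=ray(c,(250,116),.025)[:2],ray(c,(432,155),.025)[:2]
d=(b-a);L=np.hypot(*d);n=np.array([d[1],-d[0]])/L;m=(a+b)/2
print(a,b,L,m+n*.08,m-n*.08)
c=ctrl.calibration("top");T=[ray(c,p,.025)[:2] for p in((186,229),(238,219),(249,270),(194,282))];print(T,np.mean(T,0))
E
```

```text
[0.402  0.3392] [0.5549 0.3711] 0.15616877758802258 [0.4948 0.2768] [0.4621 0.4334]
[array([0.5537, 0.3698]), array([0.5815, 0.2189]), array([0.4334, 0.1859]), array([0.4003, 0.344 ])] [0.4922 0.2797]
```

```bash
python3 -m handwheel '[[-0.5,0.3,3,0,0,0,0],[0,0,4,0,0,0,0],[0,0,4,0,0,0,0],[0,0,3,0,0,0,0],[0,0,1.3,0,0,0,0],[0,0,0.6,0,0,0,0],[0,0,0,0,0,0,0]]'
python3 -m handwheel '[[0,0,0.1,0,0,0,0],[0,0,0,0,0,0,0.5],[0,0,0,0,0,0,0.5],[0,0,0,0,0,0,0.5],[0,0,0,0,0,0,0.5],[0,0,-2,0,0,0,0.5],[0,0,-4,0,0,0,0.5],[0,0,-5,0,0,0,0.5],[0,0,-5,0,0,0,1]]'
```

```text
clock: 8.3
tool_pos: [0.4948, 0.2759, 0.0278]
eef_rot: [[-0.396, 0.918, 0.0], [0.918, 0.396, 0.0], [-0.0, 0.0, -1.0]]
ft_force: [-0.0, 0.3, -0.8]
opening: 0.0138
gripper_force: 15.0
clock: 9.2
tool_pos: [0.4935, 0.2763, 0.188]
eef_rot: [[-0.398, 0.917, -0.001], [0.917, 0.398, -0.0], [0.0, -0.001, -1.0]]
ft_force: [0.9, -0.5, 0.4]
opening: 0.0467
gripper_force: 0.0
```

```bash
python3 -m handwheel '[[-4.4,-0.9,-0.6,0,0,0,1],[-4.4,-0.9,-0.6,0,0,0,1],[-4.4,-0.9,-0.6,0,0,0,1],[-4.4,-0.9,-0.6,0,0,0,1],[-4.4,-0.9,-0.6,0,0,0,1],[-4.4,-0.9,-0.6,0,0,0,1],[-4.4,-0.9,-0.6,0,0,0,1],[-4.4,-0.9,-0.6,0,0,0,1],[-4.4,-0.9,-0.6,0,0,0,1],[-4.4,-0.9,-0.6,0,0,0,1],[-4.4,-1,0,0,0,0,1],[-4.4,-1,0,0,0,0,1]]'
python3 -m handwheel '[[-4.4,-1,0,0,0,0,1],[0,0,0,0,0,8.5,1],[0,0,0,0,0,8.5,1],[0,0,0,0,0,0,1]]'
python3 - <<'E'
from w import *
c=look('w3.png',[("filter_center",.05),("filter_foot",0),("used_center",.05)])
bar('w3.png',(98,120,60),(125,255,255),.1,c,(200,130,440,290))
cap("scene","s3.png");S=cv2.imread('pics/s3.png');W=cv2.imread('pics/w3.png')
cv2.imwrite('pics/c3.png',np.hstack([W[100:300,200:440],cv2.resize(S[300:400,400:500],(200,200))]))
E
```

```text
clock: 10.4
tool_pos: [0.6033, -0.2536, 0.2469]
eef_rot: [[-0.398, 0.918, 0.001], [0.918, 0.398, -0.001], [-0.001, 0.0, -1.0]]
ft_force: [0.4, 0.8, 0.1]
opening: 0.0871
gripper_force: 0.0
clock: 10.8
tool_pos: [0.6114, -0.2962, 0.2462]
eef_rot: [[-0.111, 0.994, -0.0], [0.994, 0.111, 0.0], [0.0, -0.0, -1.0]]
ft_force: [-0.2, 0.2, -0.3]
opening: 0.0869
gripper_force: 0.0
t 10.8 tcp [ 0.6114 -0.2962  0.2462] yaw 96.38055800711123
filter_center 0.86 [372. 312.] [ 0.6801 -0.3944]
filter_foot 0.86 [369. 294.] [ 0.6837 -0.3946]
used_center 0.8 [126.  58.] [ 0.4281 -0.1748]
used_center 0.34 [473.  39.] [ 0.7272 -0.126 ]
bar 0.6112489624023437 -0.29422027587890626 12.787364959716797 52.92062759399414 94.54693
```

View pics/c3.png

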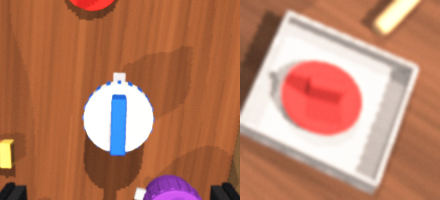

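The picture shows the cover lying flat in the tray. The clean filter stands upright directly below, with its bar at crop (118,125). I grasp it.

```bash
python3 -m handwheel '[[0,0,3,0,0,1.8,0.6],[0,0,4.5,0,0,0,0.6],[0,0,4.5,0,0,0,0.6],[0,0,3.3,0,0,0,0.6],[0,0,1.5,0,0,0,0.6],[0,0,0.7,0,0,0,0.6],[0,0,0,0,0,0,0.3],[0,0,0,0,0,0,0],[0,0,0,0,0,0,0],[0,0,0,0,0,0,0],[0,0,0,0,0,0,0],[0,0,0,0,0,0,0]]' 45
python3 -m handwheel '[[0,0,0,0,0,0,0],[0,0,0,0,0,0,0],[0,0,0,0,0,0,0]]'
```

```text
clock: 12.25
tool_pos: [0.6115, -0.2963, 0.072]
eef_rot: [[-0.081, 0.997, 0.0], [0.997, 0.081, -0.0], [-0.0, 0.0, -1.0]]
ft_force: [0.1, -0.0, 2.5]
opening: 0.0135
gripper_force: 45.0
clock: 12.55
tool_pos: [0.6115, -0.2963, 0.072]
eef_rot: [[-0.081, 0.997, 0.0], [0.997, 0.081, -0.0], [-0.0, 0.0, -1.0]]
ft_force: [-0.4, 0.4, 3.7]
opening: 0.0137
gripper_force: 45.0
```

```bash
python3 -m handwheel '[[0,0,-2,0,0,0,0],[0,0,-4,0,0,0,0],[0,0,-4.5,0,0,0,0],[0,0,-4.5,0,0,0,0],[0,0,-2.5,0,0,0,0],[3,-0.4,0,0,0,0,0],[4.2,-0.6,0,0,0,0,0],[4.2,-0.6,0,0,0,0,0],[4.2,-0.6,0,0,0,0,0],[3.3,-0.3,0,0,0,0,0],[0,0,0,0,0,0,0]]'
python3 - <<'E'
from w import *
c=look('w4.png',[("head_mouth",.095),("head_notch",.095),("head_lock",.095)])
print("cam",-np.array(c["R"]).T@np.array(c["t"]))
E
```

```text
clock: 13.65
tool_pos: [0.5705, -0.1023, 0.2466]
eef_rot: [[-0.09, 0.996, -0.0], [0.996, 0.09, 0.002], [0.002, -0.0, -1.0]]
ft_force: [-0.1, 0.1, -1.5]
opening: 0.0136
gripper_force: 45.0
t 13.65 tcp [ 0.5705 -0.1023  0.2466] yaw 95.16641935793484
head_mouth 0.97 [324. 125.] [ 0.5674 -0.0175]
head_notch 0.64 [355.  82.] [0.5887 0.0165]
head_lock 0.57 [368. 141.] [ 0.6049 -0.0271]
cam [ 0.5638 -0.0264  0.4089]
```

View pics/w4.png

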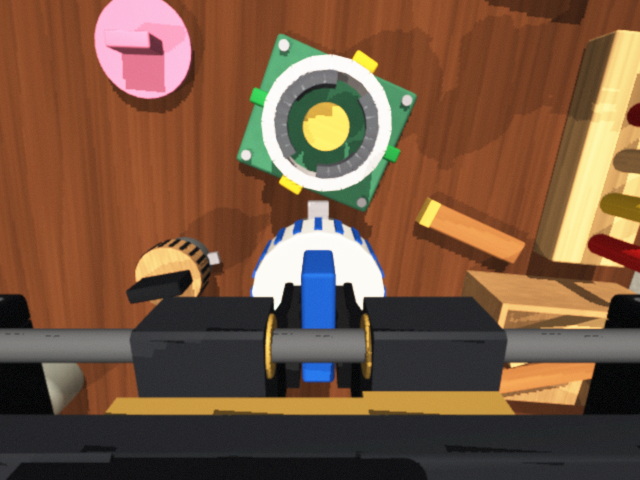

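The mouth of the head is at about (326,122), with yellow marks at (364,61) and (291,185) and green marks at (258,97) and (391,154). The held filter's bar runs over rows 251-381 at column 318.

```bash
python3 - <<'E'
from w import *
c=ctrl.calibration("wrist");im=cv2.imread('pics/w4.png');h=cv2.cvtColor(im,cv2.COLOR_BGR2HSV)
m=cv2.inRange(h,(0,0,200),(180,40,255))[45:200,250:402]
cs,_=cv2.findContours(m,0,2);cn=max(cs,key=cv2.contourArea)+[250,45]
P=np.array([ray(c,p[0],.095)[:2] for p in cn],np.float32)*1000
print("rim",cv2.fitEllipse(P),cv2.minEnclosingCircle(P))
def blob(lo,hi,roi):
    a,b,e,d=roi;w=cv2.inRange(h,lo,hi)[b:d,a:e];ys,xs=np.nonzero(w);return xs.mean()+a,ys.mean()+b
Y=[(20,120,100),(35,255,255)];G=[(55,150,110),(75,255,255)]
for n,C,r1,r2 in(("Y",Y,(350,48,380,74),(276,172,303,197)),("G",G,(248,84,268,106),(383,144,402,164))):
    p,q=blob(*C,r1),blob(*C,r2);a,b=ray(c,p,.093)[:2],ray(c,q,.093)[:2];d=a-b;print(n,(a+b)/2,np.hypot(*d),np.degrees(np.arctan2(d[1],d[0])))
bar('w4.png',(98,120,60),(125,255,255),.2746,c,(300,240,340,295))
for p in((318.5,251),(318.5,381)):print(ray(c,p,.2746)[:2])
s=ctrl.read_state();print(s["tool_pos"],s["eef_rot"])
E
```

```text
rim ((570.7997436523438, -27.729726791381836), (103.46615600585938, 103.95842742919922), 83.86012268066406) ((570.8351440429688, -27.85729217529297), 52.54362106323242)
Y [ 0.5706 -0.0276] 0.11304196730671405 62.43860213538689
G [ 0.5709 -0.0275] 0.11705556126905231 162.59039675058673
bar 0.56914306640625 -0.08576931762695313 13.31484317779541 18.054101943969727 94.62202
[ 0.5686 -0.0772]
[ 0.5733 -0.1345]
[ 0.571  -0.1115  0.246 ] [[-0.0787  0.9969 -0.0008]
 [ 0.9969  0.0787 -0.0007]
 [-0.0006 -0.0008 -1.    ]]
```

```bash
python3 - <<'E'
from w import *
c=look('w5.png',[("head_mouth",.095)])
im=cv2.imread('pics/w5.png');h=cv2.cvtColor(im,cv2.COLOR_BGR2HSV)
u=proj(c,(.5705,-.0185,.095));x,y=map(int,u);print(u)
m=cv2.inRange(h,(0,0,200),(180,40,255))[max(y-78,0):y+78,x-76:x+76]
cs,_=cv2.findContours(m,0,2);cn=max(cs,key=cv2.contourArea)+[x-76,max(y-78,0)]
P=np.array([ray(c,p[0],.095)[:2] for p in cn],np.float32)*1000
print("rim",cv2.fitEllipse(P),cv2.minEnclosingCircle(P))
def blob(C,r):
    a,b=proj(c,r).astype(int);l,t=max(a-14,0),max(b-14,0);w=cv2.inRange(h,*C)[t:b+14,l:a+14];ys,xs=np.nonzero(w);return xs.mean()+l,ys.mean()+t
Y=[(20,120,100),(35,255,255)];G=[(55,150,110),(75,255,255)]
o=np.array([.5705,-.0185,.093])
for n,C,a in(("Y",Y,62.5),("G",G,162.5)):
    v=.057*np.array([np.cos(np.radians(a)),np.sin(np.radians(a)),0]);a,b=[ray(c,blob(C,r),.093)[:2] for r in(o+v,o-v)];d=a-b;print(n,(a+b)/2,np.hypot(*d),np.degrees(np.arctan2(d[1],d[0])))
ys,xs=np.nonzero(cv2.inRange(h,(98,120,60),(125,255,255))[240:400,300:340]);print("bar rows",ys.min()+240,ys.max()+240)
for p in((318.5,ys.min()+240),(318.5,ys.max()+241)):print(ray(c,p,.2746)[:2])
s=ctrl.read_state();print(s["tool_pos"],s["eef_rot"])
E
```

```text
t 13.85 tcp [ 0.571  -0.1115  0.246 ] yaw 94.51281528225353
head_mouth 0.64 [322. 112.] [ 0.567  -0.0174]
[326.6668 113.5937]
rim ((569.4420776367188, -18.106460571289062), (103.7717514038086, 104.40571594238281), 73.494140625) ((569.5109252929688, -18.135841369628906), 52.759605407714844)
Y [ 0.5692 -0.018 ] 0.11338184240779818 62.99252781278264
G [ 0.5695 -0.018 ] 0.11712143001832404 163.19917523630886
bar rows 250 381
[ 0.5686 -0.0768]
[ 0.5733 -0.135 ]
[ 0.5711 -0.1116  0.246 ] [[-0.078   0.997  -0.0007]
 [ 0.997   0.078  -0.    ]
 [ 0.     -0.0007 -1.    ]]
```

```bash
python3 -m handwheel '[[3,0.2,0,0,0,0,0],[4,0.2,0,0,0,0,0],[2.2,0.1,0,0,0,0,0],[0,0,0,0,0,8,0],[0,0,0,0,0,8,0],[0,0,0,0,0,8,0],[0,0,0,0,0,7.5,0],[0,0,3,0,0,0,0],[0,0,3,0,0,0,0],[0,0,1.4,0,0,0,0],[0,0,0,0,0,0,0],[0,0,0,0,0,0,0]]'
```

```text
clock: 15.15
tool_pos: [0.5694, -0.018, 0.1733]
eef_rot: [[0.453, 0.892, 0.001], [0.892, -0.453, 0.0], [0.001, 0.001, -1.0]]
ft_force: [0.2, -0.5, -1.1]
opening: 0.0134
gripper_force: 45.0
```

```bash
python3 -m handwheel '[[-0.1,0,0.6,0,0,0,0],[0,0,0.5,0,0,0,0],[0,0,0.5,0,0,0,0],[0,0,0.4,0,0,0,0],[0,0,0.4,0,0,0,0],[0,0,0,0,0,0,0],[0,0,0,0,0,0,0]]'
```

```text
clock: 15.85
tool_pos: [0.5683, -0.0185, 0.1485]
eef_rot: [[0.452, 0.892, -0.0], [0.892, -0.452, -0.0], [-0.0, -0.0, -1.0]]
ft_force: [-0.5, 0.2, -2.1]
opening: 0.0135
gripper_force: 45.0
```

```bash
python3 -m handwheel '[[0,0,0.4,0,0,0,0],[0,0,0.3,0,0,0,0],[0,0,0.3,0,0,0,0],[0,0,0,0,0,0,0],[0,0,0,0,0,0,0]]'
```

```text
clock: 16.35
tool_pos: [0.5691, -0.0185, 0.1399]
eef_rot: [[0.452, 0.892, 0.002], [0.892, -0.452, -0.001], [0.0, 0.002, -1.0]]
ft_force: [-0.9, -0.3, 6.3]
opening: 0.0134
gripper_force: 45.0
```

```bash
python3 -m handwheel '[[0,0,0.3,0,0,0,0],[0,0,0.3,0,0,0,0],[0,0,0,0,0,0,0],[0,0,0,0,0,0,0]]'
```

```text
clock: 16.75
tool_pos: [0.5691, -0.0184, 0.1344]
eef_rot: [[0.452, 0.892, 0.002], [0.892, -0.452, -0.001], [0.0, 0.002, -1.0]]
ft_force: [-2.4, 0.5, 9.9]
opening: 0.0137
gripper_force: 45.0
```

```bash
python3 -m handwheel '[[0,0,0,0,0,5,0],[0,0,0,0,0,7,0],[0,0,0,0,0,7,0],[0,0,0,0,0,7,0],[0,0,0,0,0,7,0],[0,0,0,0,0,7,0],[0,0,0,0,0,0,0]]'
```

```text
clock: 17.45
tool_pos: [0.5701, -0.0185, 0.1349]
eef_rot: [[0.921, 0.39, 0.004], [0.39, -0.921, -0.001], [0.004, 0.002, -1.0]]
ft_force: [-0.3, -0.5, 8.4]
opening: 0.0136
gripper_force: 45.0
```

```bash
python3 -m handwheel '[[0,0,0,0,0,7,0],[0,0,0,0,0,7,0],[0,0,0,0,0,7,0],[0,0,0,0,0,7,0],[0,0,0,0,0,7,0],[0,0,0,0,0,5,0],[0,0,0,0,0,0,0],[0,0,0,0,0,0,0]]'
python3 - <<'E'
from w import *
s=ctrl.read_state();R=s["eef_rot"];print(s["torque"],s["ft_force"],np.degrees(np.arctan2(R[1,0],R[0,0])))
E
```

```text
clock: 18.25
tool_pos: [0.5702, -0.0187, 0.135]
eef_rot: [[0.957, -0.291, 0.004], [-0.291, -0.957, -0.001], [0.005, -0.0, -1.0]]
ft_force: [-1.0, -0.2, 9.1]
opening: 0.0138
gripper_force: 45.0
[-0.0404  0.2382 -0.1244] [-0.9533 -0.2426  9.0981] -16.89388609745247
```

```bash
python3 -m handwheel '[[0,0,0,0,0,3,0],[0,0,0,0,0,0,0],[0,0,-0.3,0,0,0,0],[0,0,-0.3,0,0,0,0],[0,0,-0.15,0,0,0,0],[0,0,0,0,0,0,0],[0,0,0,0,0,0,0]]'
```

```text
clock: 18.95
tool_pos: [0.5699, -0.0187, 0.1414]
eef_rot: [[0.94, -0.34, 0.004], [-0.34, -0.94, -0.001], [0.004, -0.001, -1.0]]
ft_force: [2.4, 0.2, 5.5]
opening: 0.0136
gripper_force: 45.0
```

```bash
python3 -m handwheel '[[0,0,-0.2,0,0,0,0],[0,0,0,0,0,0,0],[0,0,0,0,0,0,0]]'
```

```text
clock: 19.25
tool_pos: [0.5699, -0.0188, 0.1419]
eef_rot: [[0.94, -0.34, 0.003], [-0.34, -0.94, 0.0], [0.003, -0.001, -1.0]]
ft_force: [6.5, 0.1, -1.7]
opening: 0.0138
gripper_force: 45.0
```

The filter is caught under the lock: the force drops while the height stays put. I release it, retreat and check.

```bash
python3 -m handwheel '[[0,0,0.1,0,0,0,0],[0,0,0,0,0,0,0.5],[0,0,0,0,0,0,0.5],[0,0,0,0,0,0,0.5],[0,0,0,0,0,0,0.5],[0,0,0,0,0,0,0.5],[0,0,-1,0,0,0,0.5],[0,0,-3,0,0,0,0.5],[0,0,-4,0,0,0,0.6],[-2,0,-3,0,0,0,0.6],[-3,0,0,0,0,0,0.6],[0,0,0,0,0,0,0.6]]'
python3 -m handwheel '[[0,0,0,0,0,0,0.6],[0,0,0,0,0,0,0.6]]'
python3 - <<'E'
from w import *
c=look('w6.png',[("filter_center",.12),("head_lock",.095),("head_notch",.095)])
bar('w6.png',(98,120,60),(125,255,255),.17,c,(200,100,440,320))
cap("scene","s6.png");S=cv2.imread('pics/s6.png');W=cv2.imread('pics/w6.png')
cv2.imwrite('pics/c6.png',np.hstack([cv2.resize(W,(440,330)),cv2.resize(S[200:400,200:500],(495,330))])[:,:800])
E
```

```text
clock: 20.45
tool_pos: [0.5197, 0.0004, 0.2534]
eef_rot: [[0.941, -0.338, 0.002], [-0.338, -0.941, -0.001], [0.002, 0.0, -1.0]]
ft_force: [0.1, -0.4, -0.1]
opening: 0.0518
gripper_force: 0.0
clock: 20.65
tool_pos: [0.5217, -0.0021, 0.251]
eef_rot: [[0.94, -0.341, 0.0], [-0.341, -0.94, -0.0], [0.0, 0.0, -1.0]]
ft_force: [-0.2, -0.3, -0.1]
opening: 0.0518
gripper_force: 0.0
t 20.65 tcp [ 0.5217 -0.0021  0.251 ] yaw -19.910222495418004
filter_center 0.57 [315. 168.] [ 0.5727 -0.0191]
head_lock 0.82 [311. 122.] [ 0.6061 -0.0277]
head_notch 0.91 [271. 163.] [0.5873 0.0154]
bar 0.5716159057617187 -0.020128124237060546 12.475093841552734 48.76246643066406 160.52208
```

View pics/c6.png

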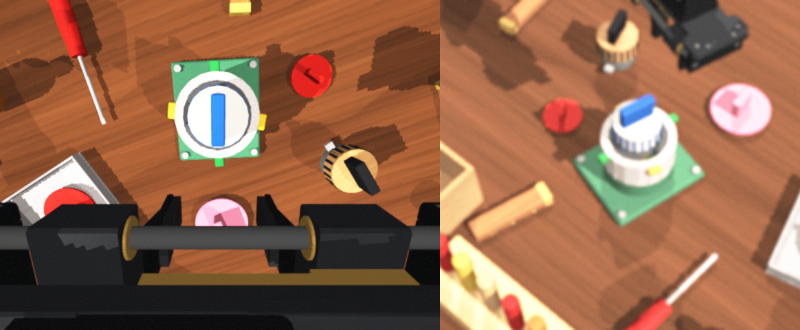

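The clean filter stands in the head with its bar (218,120) in line with the green marks (214,67) and (219,161). Its measured angle is 160.5° against 163° for the marks. The cover is in the tray, and the used filter and the other things in view are undisturbed. The job is ready to hand in.

```bash
python3 -c "
from station import ctrl
print(ctrl.close_job())"
```

```text
the job is handed in; nothing more can be done
None
```

The job is handed in: the red cover lies in the tray, and the clean filter is locked in the head with its bar within about 3° of the green marks, finished at about 21 s of the 69 s allowed.

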